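# Pack the tool box and stow it under the bench riser

## Robot

A 7-joint arm with a two-finger parallel gripper is mounted at the origin on a cart in front of the work surface, level with it; the furniture and walls round the work are solid. World frame = base frame: x ahead of the robot, y to its left, z up, the work surface at z = 0. Lengths are in m, angles in rad, forces in N, time in s.
With the tool pointing down it reaches from about 0.425 to 0.875 m from the base axis. Payload 8.4 kg.
Tool frame: the origin (TCP) lies between the finger pads; the fingertips stand 17 mm ahead of it and the grasp point (between the pads) lies 2 mm behind it (robot.finger_overhang is the distance from the TCP to the fingertips, in m); z points along the fingers, y is the line along which they close (so a half turn about z gives the same grasp; the last joint's range is limited). The gripper opens to 87 mm and grips with 3 to 60 N. Pads are 19 mm wide; open, the fingers measure 117 mm over their backs; the gripper's body (75 mm by 190 mm) begins 51 mm behind the grasp point.
Start: joints at [-1.408, 0.333, 0.04, 1.465, -0.013, 1.343, -0.059], TCP at [0.168, 0.628, 0.24] pointing down, gripper open.
Joint ranges: [-2.58, 2.58], [-0.38, 2.09], [-1.3, 1.39], [0.25, 2.4], [-1.5, 4.64], [0.08, 2.09], [-2.65, 2.65]. Speed limits (rad/s): [2.22, 2.22, 2.79, 2.79, 3.14, 3.14, 3.14].

## Interface

Orientations are given as [roll, pitch, yaw] about the fixed x, y, z axes, in that order (R = Rz(yaw) Ry(pitch) Rx(roll)).
In Python, from station import robot, optics gives the robot as it stands.
- The arm moves only by the shell command python3 -m pendant 'ROWS' [OPENING] [FORCE]. ROWS is a JSON object of lists of equal length, an entry for each row: "slide": the shift along the tool's x, y, z scaled (see below), a list of three; "rotation": the turn, a rotation vector about the tool's x, y, z scaled (see below), a list of three. A call has 1 to 8 rows; each row is the pose to reach, as a shift and turn from the pose commanded when the call began, along the tool's axes at that moment; what a row does not reach only later rows make up. The controller multiplies each number of a shift by 0.5 m and each number of a turn by 2 rad. A row lasts 1/10 s, in which the tool goes at most 50 mm and 8.59 degrees, less where a joint would pass 70% of its speed; a pose out of reach is approached as far as the arm can. A call with a number of a shift or a turn outside -1 to 1 is refused whole. A call with a gripper value outside its range is refused whole. OPENING is the gripper's target within -1 to 1 (shut at 1, half-way at 0, fully open at -1), set as the call begins (- or left out, the last holds). The fingers move at their own pace and stop on an object; FORCE is the grip in N (left out, the last holds). Time passes only in rows, so rows that repeat a pose let the fingers close. It gives the time, the measured TCP pose, the force, the opening and the grip force at its end, in the units of the state.
- robot.read_state(): the state, without advancing time (a new reading comes with each control period).
- optics.grab_frame(name): name is "scene" or "top" or "wrist"; returns (picture, depth): 384x512x3 uint8, red, green, blue; 384x512 float32, m along the optical axis (not along the pixel's ray), 0 where there is no reading.
- optics.calibration(name): a dict with "camera_matrix" (3x3 intrinsics, pixels), "distortion" ([k1, k2, p1, p2, k3] as OpenCV has them; the pictures are not rectified), "R" (3x3) and "t" (3): a world point X has camera coordinates R X + t. Camera axes: x right, y down, z forward; pixel columns grow to the right and rows downward; lengths in m; the calibration is good to about 2 mm. A picture is of the moment at which its call begins: read the wrist's pose just before it. calibration takes no time and is no camera call; for the wrist camera it gives the pose at the moment of the call.
- robot.sign_off(): hands the job in; it is judged then, once.
The state is a dict: "time_s": time; "joint_positions": joint angles; "dq": joint speeds; "joint_efforts": joint torques, N m; "ee_pos": TCP position; "orientation": TCP orientation; "contact_force": force on the tool from outside, world axes, zero at the start; "wrist_torque": the same for the moment, N m; "gripper_width": finger opening in m; "finger_force": force on a finger pad.
Only numpy, scipy, OpenCV 4.12 (cv2) and the standard library are available. Lean on these libraries where they do the work, as an engineer would, in place of code of your own. Each camera call takes 0.05 s, during which the arm holds its last target. There are 200 camera calls.

## Task

Put the long hand tools that lie on the left of the bench (of cold chisel, punch, paint marker, drill bit and large hex key, those that are there) into the open steel box, then swing its lid over and press the lid's front edge down firmly with the fingers until it is fully shut. Only then take the box by its handle and slide it along the bench under the low wooden riser, square and fully home against the stop at the back, without the box or lid touching the underside of the board. Leave the ball bearing where it lies.

Things in the scene. Friction and masses are not known exactly. Their poses are not given: they have to be found in the camera images.
- toolbox: Open grey sheet-steel box on the bench, about 1 kg, 158 mm (its x) by 208 mm (its y), 52 mm high, walls and floor 4 mm (150 x 200 x 48 mm inside); 56.5 mm high with the lid shut. Origin: centre of its underside, z up. Its -x face is the front and carries the handle; its lid is hinged along the top of the +x wall. It slides with some 5 to 10 N.
- toolbox_handle (a point): Middle of the handle's bar: a steel bar 10 mm thick and 100 mm long, parallel to the box's y, 45 mm out from the front face (40 mm of free space between) and 34 mm above the bench; box frame (-0.124, 0, 0.034).
- lid_panel: The flat lid, 4 mm thick, 158 x 208 mm. Origin in the middle of its hinge line, which lies along the box's y at box frame (0.079, 0, 0.0525); when shut the panel reaches 158 mm from there along its own -x, its upper (outer) face 4 mm above the origin.
- lid_edge (a point): Middle of the lid's free edge, on its outer face, lid frame (-0.158, 0, 0.004).
- lid (a joint): Lid angle: 0 fully shut, grows as it opens, 1.57 upright, up to 1.85 leaning back over the +x side. A friction hinge (0.3 N m, about 2 N at the free edge): it stays at any angle where it is left.
- riser: Low bench riser, fixed: a board on two steel cheeks 265 mm apart, with a stop plate across the back. Origin: on the bench under the middle of the board, z up; open front towards its -x. The stop's near face is at x = 0.055 in its frame: a box fully home has its origin at (-0.024, 0) there, with 38 mm of it and its handle still out in front.
- riser_board: The riser's plywood board: 130 mm deep (its x), 293 mm wide, 18 mm thick. Origin: centre of its underside, 78 mm above the bench. A roll of tape (86 mm across, 24 mm high) and a spark plug are fixed on top of its rear half.
- cold_chisel: Cold chisel, a flat steel bar 177 x 26 x 17 mm lying along its own x. Origin: centre of its underside.
- punch: Centre punch, a steel rod 120 x 12 x 12 mm lying along its own x. Origin: centre of its underside.
- marker: Paint marker with a cap, 138 x 19 x 19 mm lying along its own x. Origin: centre of its underside.
- drill_bit_10: Twist drill bit, 120 x 10 x 10 mm lying along its own x. Origin: centre of its underside.
- hex_key_big: Large L-shaped hex key lying flat, 114 x 42 mm, 9 mm thick. Origin: centre of its outline's underside. The long arm (9 mm wide) runs along its x at y = +0.016 from x = -0.057 to 0.052; the short arm runs at x = +0.051 down to y = -0.021.
- bearing: Ball bearing, a ring 52 mm across and 14 mm high, lying among the tools; not to be packed. Origin: centre of its underside.

How it is judged:
On the way, in this order (a step that is already met when the one before it is completed fails the run):
1. every tool present lies in the box (x of cold_chisel in the frame of toolbox between -0.08 and 0.08 m and y of cold_chisel in the frame of toolbox between -0.1 and 0.1 m and z of cold_chisel in the frame of toolbox between -0.005 and 0.045 m and x of punch in the frame of toolbox between -0.08 and 0.08 m and y of punch in the frame of toolbox between -0.1 and 0.1 m and z of punch in the frame of toolbox between -0.005 and 0.045 m and x of marker in the frame of toolbox between -0.08 and 0.08 m and y of marker in the frame of toolbox between -0.1 and 0.1 m and z of marker in the frame of toolbox between -0.005 and 0.045 m and x of drill_bit_10 in the frame of toolbox between -0.08 and 0.08 m and y of drill_bit_10 in the frame of toolbox between -0.1 and 0.1 m and z of drill_bit_10 in the frame of toolbox between -0.005 and 0.045 m and x of hex_key_big in the frame of toolbox between -0.08 and 0.08 m and y of hex_key_big in the frame of toolbox between -0.1 and 0.1 m and z of hex_key_big in the frame of toolbox between -0.005 and 0.045 m), for 0.2 s.
2. with the box still out in front of the riser, the lid is fully shut and pressed down with the fingers (value of joint lid below 0.035 rad and contact force between the fingers and lid_panel above 3 N and x of toolbox in the frame of riser below -0.1 m), for 0.2 s.
3. the box is under the riser, home against the stop (x of toolbox in the frame of riser between -0.036 and -0.015 m and y of toolbox in the frame of riser between -0.035 and 0.035 m and angle between the x axis of toolbox and the x axis of riser, either way round below 0.1 rad and height (world z) of toolbox below 0.008 m and angle between toolbox's own z axis and vertical below 0.05 rad), for 0.2 s.
At the end, for the whole second after the job is handed in: All tools present are in the box; the lid is within 0.035 rad of shut; the box stands flat on the bench under the riser, within 12 mm of the stop, within 35 mm of the middle and within 0.1 rad of square to the riser; all at rest (all of step 1 and all of step 3 and value of joint lid below 0.035 rad and linear speed of toolbox below 0.02 m/s); the robot touches nothing.
It fails at once if the box or lid touches the riser's board (contact force between toolbox and riser_board above 1 N).
It fails at once if the bearing is moved more than 40 mm (distance of bearing from where it was at the start of the episode above 0.04 m).
Of cold_chisel, punch, marker, drill_bit_10, hex_key_big only 3 to 5 are there at a start; the rules pass over those that are not, and their reading is None.
At some moment in a run one of cold_chisel, punch, marker, drill_bit_10, hex_key_big may be knocked a few centimetres aside while the robot is not near it.
Once in a run the grip may slacken for a moment while it holds something.
It also fails if it takes over 210 s, if anything falls off the work surface, if the arm or the gripper's body presses on something with over 40 N, if the wrist force passes 120 N, or if a joint passes its speed limit or range.

## Working session

There is one attempt and no reset: what is moved stays moved. The work goes in short steps, Python scripts to look and compute and a shell command to move; the robot and the scene stay as the last step left them, time stands still between calls to the robot, and variables do not carry over. Pictures are saved under pics/ and viewed, at most 15 in all, crops included, and the job is handed in when it is done.

```bash
ls; mkdir -p pics; cat > h.py <<'E'
import numpy as np,cv2,json
from station import robot,optics
from scipy.spatial.transform import Rotation as Ro
def px2w(cal,uv,z):
    uv=np.array(uv,float).reshape(-1,1,2)
    n=cv2.undistortPoints(uv,np.array(cal["camera_matrix"]),np.array(cal["distortion"])).reshape(-1,2)
    R=np.array(cal["R"]);t=np.array(cal["t"]);c=-R.T@t
    d=np.c_[n,np.ones(len(n))]@R
    return c+d*((z-c[2])/d[:,2])[:,None]
def w2px(cal,X):
    return cv2.projectPoints(np.array(X,float).reshape(-1,1,3),cv2.Rodrigues(np.array(cal["R"]))[0],np.array(cal["t"]),np.array(cal["camera_matrix"]),np.array(cal["distortion"]))[0].reshape(-1,2)
def cloud(cal,depth):
    v,u=np.mgrid[0:384,0:512]
    n=cv2.undistortPoints(np.c_[u.ravel(),v.ravel()].astype(float).reshape(-1,1,2),np.array(cal["camera_matrix"]),np.array(cal["distortion"])).reshape(-1,2)
    P=np.c_[n,np.ones(len(n))]*depth.reshape(-1,1)
    return ((P-np.array(cal["t"]))@np.array(cal["R"])).reshape(384,512,3)
def go(target,yaw=None):
    """print tool-frame slide/rotation numbers for tool down at target with closing axis heading yaw (world)"""
    s=robot.read_state();R=Ro.from_euler('xyz',s['orientation'])
    d=R.inv().apply(np.array(target)-s['ee_pos'])/0.5
    out=[d.round(4).tolist()]
    if yaw is not None:
        best=None
        for y in (yaw,yaw+np.pi):
            y_=np.array([np.cos(y),np.sin(y),0]);z_=np.array([0,0,-1.]);x_=np.cross(y_,z_)
            r=(R.inv()*Ro.from_matrix(np.c_[x_,y_,z_])).as_rotvec()
            if best is None or np.linalg.norm(r)<np.linalg.norm(best):best=r
        out.append((best/2).round(4).tolist())
    print(out)
E
python3 - <<'E'
from h import *
s=robot.read_state();print({k:np.round(v,3).tolist() for k,v in s.items()})
for n in("top","scene"):
    p,d=optics.grab_frame(n);cv2.imwrite(f"pics/{n}0.png",p[:,:,::-1]);np.savez(f"{n}0.npz",p=p,d=d)
    c=optics.calibration(n);print(n,(-np.array(c["R"]).T@c["t"]).round(3))
E
```

```text
pics
{'time_s': 0.0, 'joint_positions': [-1.408, 0.334, 0.04, 1.466, -0.013, 1.343, -0.059], 'dq': [-0.0, 0.001, -0.001, -0.001, 0.0, -0.001, -0.001], 'joint_efforts': [0.0, -65.636, 1.335, -40.38, -0.06, 0.045, 0.0], 'ee_pos': [0.168, 0.627, 0.239], 'orientation': [-3.14, 0.0, 2.88], 'contact_force': [0.808, 0.063, 0.956], 'wrist_torque': [0.01, -0.036, 0.002], 'finger_force': 0.0, 'gripper_width': 0.087}
top [0.47  0.03  1.061]
scene [ 0.195 -0.714  0.859]
```

```bash
python3 -c "
import cv2
a=cv2.imread('pics/top0.png');cv2.imwrite('pics/top0b.png',cv2.resize(a,(800,600),interpolation=cv2.INTER_CUBIC))"
```

```text
(no output)
```

View pics/top0b.png

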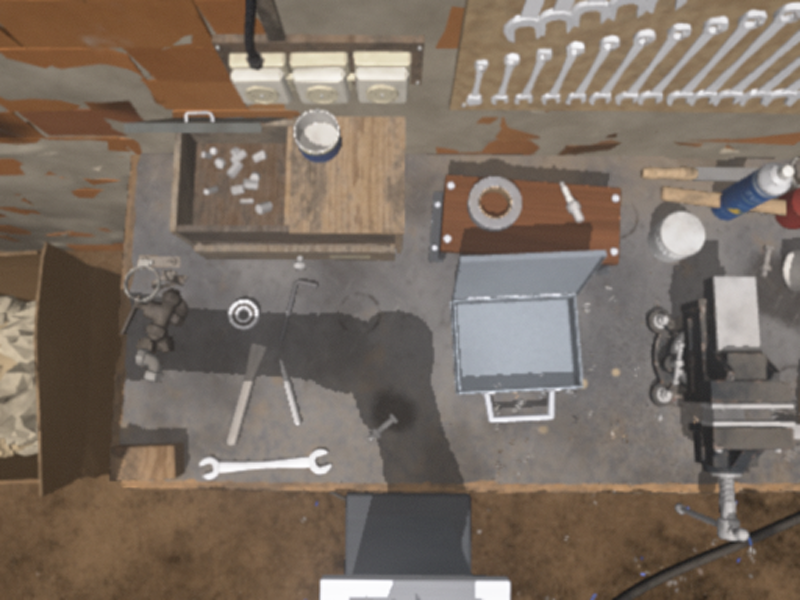

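View pics/scene0.png

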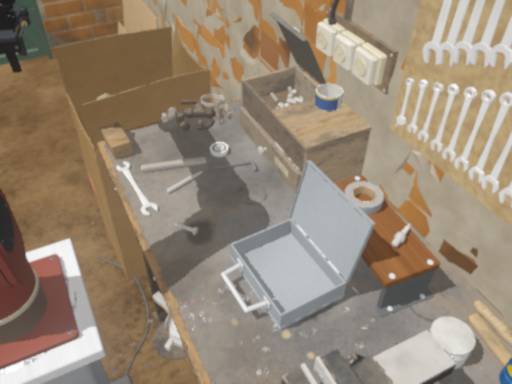

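The top view shows the chisel at (247,395), a thin rod at (289,392), a hex key at (297,305) and the bearing at (243,313). The box is around (517,340) with its lid leaning back and its handle towards the robot. The riser is at (532,215). All of these are pixels in the 800x600 picture. Next I measure them.

```bash
python3 - <<'E'
from h import *
f=np.load("top0.npz");c=optics.calibration("top");p=f["p"];d=f["d"]
P=cloud(c,d)
k=0.64
for n,uv,z in [("chisel ends",[(232,443),(258,346)],.012),("rod ends",[(281,361),(297,424)],.009),("hex ends",[(287,345),(297,281),(316,284)],.009),("bearing",[(243,313)],.012),
 ("box rim FL FR BR",[(457,391),(580,387),(577,292),(455,299)],.052),("handle",[(489,420),(551,418)],.036),("lid edge",[(460,254),(604,252)],.2),
 ("board front corners/back",[(440,250),(617,262),(620,188),(446,177)],.096),("screw",[(385,425)],.005)]:
    print(n,px2w(c,np.array(uv)*k,z).round(3).tolist())
# height map pic of region on tools
Z=P[:,:,2];print("bench z",np.median(Z[200:300,200:260]))
top=(Z>.088)&(Z<.105)&(P[:,:,0]>.55)&(abs(P[:,:,1]+.2)<.2)
r=cv2.minAreaRect(P[top][:,:2].astype(np.float32));print("board",r)
rim=(Z>.046)&(Z<.058)&(P[:,:,0]>.35)&(P[:,:,0]<.62)&(P[:,:,1]<.0)&(P[:,:,1]>-.3)
print("box",cv2.minAreaRect(P[rim][:,:2].astype(np.float32)),rim.sum())
cr=p[165:300,100:270];cv2.imwrite("pics/tools.png",cv2.resize(cr[:,:,::-1],None,fx=4.5,fy=4.4,interpolation=cv2.INTER_CUBIC))
E
```

```text
chisel ends [[0.374, 0.313, 0.012], [0.54, 0.275, 0.012]]
rod ends [[0.514, 0.234, 0.009], [0.407, 0.203, 0.009]]
hex ends [[0.542, 0.225, 0.009], [0.655, 0.211, 0.009], [0.65, 0.177, 0.009]]
bearing [[0.597, 0.303, 0.012]]
box rim FL FR BR [[0.465, -0.067, 0.052], [0.473, -0.271, 0.052], [0.633, -0.27, 0.052], [0.619, -0.064, 0.052]]
handle [[0.418, -0.121, 0.036], [0.422, -0.225, 0.036]]
lid edge [[0.663, -0.058, 0.2], [0.668, -0.268, 0.2]]
board front corners/back [[0.693, -0.036, 0.096], [0.676, -0.324, 0.096], [0.801, -0.335, 0.096], [0.817, -0.046, 0.096]]
screw [[0.406, 0.053, 0.005]]
bench z 0.0002205163333629416
board ((0.7658485174179077, -0.1997487097978592), (0.39903175830841064, 0.2740786075592041), 89.84001922607422)
box ((0.5459327697753906, -0.16743110120296478), (0.15874168276786804, 0.210690438747406), 3.071043014526367) 358
```

View pics/tools.png

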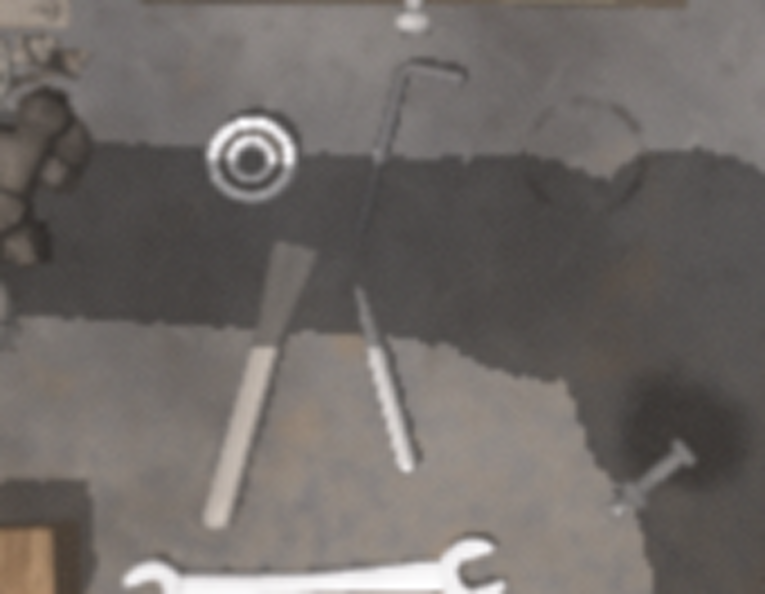

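The picture shows three tools, so the marker and drill bit are absent. In the crop they are the chisel from (215,520) to (297,245), the punch from (360,290) to (407,468), and the hex key with its long arm (365,230)–(402,70) and short end at (462,75). I start with the chisel.

```bash
python3 - <<'E'
from h import *
go([.445,.297,.2],1.346)
E
```

```text
[[-0.7059, -0.495, 0.0783], [-0.0007, 0.0, -0.0185]]
```

```bash
python3 -m pendant '{"slide":[[-0.7,-0.495,0.078],[-0.7,-0.495,0.078],[-0.7,-0.495,0.078],[-0.7,-0.495,0.078],[-0.7,-0.495,0.078],[-0.7,-0.495,0.078],[-0.7,-0.495,0.078],[-0.7,-0.495,0.078]],"rotation":[[0,0,-0.0185],[0,0,-0.0185],[0,0,-0.0185],[0,0,-0.0185],[0,0,-0.0185],[0,0,-0.0185],[0,0,-0.0185],[0,0,-0.0185]]}' -0.4 20
python3 -m pendant '{"slide":[[0,0,0],[0,0,0]],"rotation":[[0,0,0],[0,0,0]]}'
python3 - <<'E'
from h import *
go([.445,.297,.2],1.346)
c=optics.calibration("wrist");p,d=optics.grab_frame("wrist");np.savez("w1.npz",p=p,d=d,**{k:np.array(c[k]) for k in("camera_matrix","distortion","R","t")})
cv2.imwrite("pics/w1.png",p[:,:,::-1])
E
```

```text
time_s: 0.9
ee_pos: [0.4237, 0.3196, 0.2031]
orientation: [-3.142, -0.0, 2.917]
contact_force: [0.9, 0.9, 0.2]
gripper_width: 0.0609
finger_force: 0.0
time_s: 1.1
ee_pos: [0.4234, 0.3203, 0.203]
orientation: [-3.141, -0.0, 2.914]
contact_force: [-1.0, 1.2, 0.1]
gripper_width: 0.061
finger_force: 0.0
[[-0.0526, -0.0356, 0.0061], [-0.0003, -0.0002, -0.0015]]
```

View pics/w1.png

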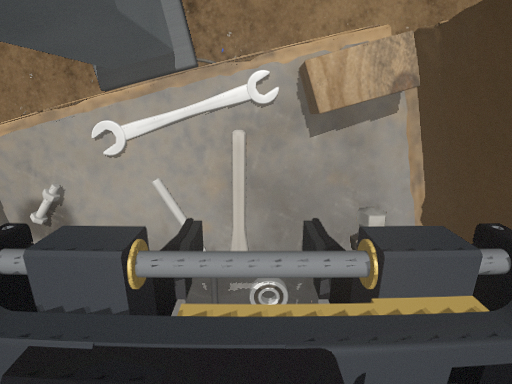

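The wrist view shows the chisel shaft from (238,131) to (240,248), left of the finger midline at about 253, and the punch end at (157,182).

```bash
python3 - <<'E'
from h import *
f=np.load("w1.npz");p=f["p"].astype(int)
print(px2w(f,[(238,131),(239.5,245)],.016).round(4), px2w(f,[(157,182),(180,217)],.01).round(4))
for v in(140,180,220,240):
    print(v,p[v,215:262:2].sum(1)//3)
a=px2w(f,[(238,131),(239.5,245)],.016);h=np.arctan2(*(a[1]-a[0])[1::-1]);print(h)
go([.447,a[0][1]+np.tan(h)*(.447-a[0][0]),.019],h+np.pi/2)
E
```

```text
[[0.3726 0.3158 0.016 ]
 [0.51   0.2839 0.016 ]] [[0.4094 0.2056 0.01  ]
 [0.459  0.2197 0.01  ]]
140 [140 141 137 134 131 129 131 131 125 182 183 178 179 184 180 122 128 128
 129 127 129 129 130 131]
180 [138 137 138 136 136 131 130 126 121 169 174 169 171 176 173 112 121 118
 117 116 117 119 119 116]
220 [137 134 135 133 132 130 133 131 126 161 175 170 169 174 168 118 131 130
 132 131 131 130 128 125]
240 [133 133 137 138 134 128 129 132 135 167 169 165 163 168 165 148 117 125
 124 123 126 124 123 120]
-0.22787487217781402
[[-0.0584, -0.0342, 0.3682], [-0.0001, -0.0003, 0.0013]]
```

```bash
python3 -m pendant '{"slide":[[-0.058,-0.034,0.1],[-0.058,-0.034,0.2],[-0.058,-0.034,0.3],[-0.058,-0.034,0.362],[-0.058,-0.034,0.362],[-0.058,-0.034,0.362]],"rotation":[[0,0,0],[0,0,0],[0,0,0],[0,0,0],[0,0,0],[0,0,0]]}' -0.4 20
python3 -m pendant '{"slide":[[0,0,0],[0,0,0],[0,0,0],[0,0,0],[0,0,0],[0,0,0]],"rotation":[[0,0,0],[0,0,0],[0,0,0],[0,0,0],[0,0,0],[0,0,0]]}' 1 40
python3 -m pendant '{"slide":[[0,0,-0.1],[0,0,-0.2],[0,0,-0.3],[0,0,-0.32],[0,0,-0.32],[0,0,-0.32]],"rotation":[[0,0,0],[0,0,0],[0,0,0],[0,0,0],[0,0,0],[0,0,0]]}' 1 40
python3 - <<'E'
from h import *
b=np.array([.546,-.167]);
go([.518,-.168,.18],.045)
E
```

```text
time_s: 1.75
ee_pos: [0.4461, 0.2998, 0.0215]
orientation: [-3.141, -0.001, 2.919]
contact_force: [-0.2, -0.9, -0.5]
gripper_width: 0.0609
finger_force: 0.0
time_s: 2.35
ee_pos: [0.4473, 0.2983, 0.0225]
orientation: [-3.141, -0.0, 2.916]
contact_force: [0.1, -0.6, 3.0]
gripper_width: 0.0254
finger_force: 39.9
time_s: 2.95
ee_pos: [0.4466, 0.298, 0.1807]
orientation: [-3.14, -0.001, 2.917]
contact_force: [-1.2, 0.2, -2.1]
gripper_width: 0.0253
finger_force: 39.9
[[-0.347, -0.8766, 0.0023], [-0.0012, -0.0, 0.6505]]
```

```bash
python3 -m pendant '{"slide":[[-0.342,-0.855,0],[-0.342,-0.855,0],[-0.342,-0.855,0],[-0.342,-0.855,0],[-0.342,-0.855,0],[-0.342,-0.855,0],[-0.342,-0.855,0],[-0.342,-0.855,0]],"rotation":[[0,0,0.08],[0,0,0.15],[0,0,0.22],[0,0,0.29],[0,0,0.36],[0,0,0.43],[0,0,0.5],[0,0,0.57]]}' 1 40
python3 - <<'E'
from h import *
print(robot.read_state()['joint_positions'])
go([.518,-.157,.18],.045)
E
```

```text
time_s: 3.75
ee_pos: [0.508, -0.0986, 0.1802]
orientation: [-3.138, -0.0, 1.771]
contact_force: [0.5, 0.6, -1.5]
gripper_width: 0.0256
finger_force: 39.9
[-0.5500219   0.1133855   0.70879913  1.88942311 -0.07895357  1.17013571
  0.38714034]
[[-0.1185, -0.0037, 0.0004], [-0.0016, 0.0001, 0.0777]]
```

```bash
python3 -m pendant '{"slide":[[-0.1185,-0.004,0],[-0.1185,-0.004,0],[-0.1185,-0.004,0],[-0.1185,-0.004,0],[-0.1185,-0.004,0]],"rotation":[[0,0,0.075],[0,0,0.078],[0,0,0.078],[0,0,0.078],[0,0,0.078]]}' 1 40
python3 - <<'E'
from h import *
go([.518,-.157,.18],.045)
p,d=optics.grab_frame("top");c=optics.calibration("top");np.savez("top1.npz",p=p,d=d);cv2.imwrite("pics/top1.png",p[:,:,::-1])
P=cloud(c,d);Z=P[:,:,2]
# box inner floor
fl=(Z>-.002)&(Z<.010)
print(px2w(c,np.array([(457,391),(580,387),(455,299)])*.64,.052).round(3).tolist())
E
```

```text
time_s: 4.25
ee_pos: [0.5192, -0.1532, 0.1814]
orientation: [-3.14, -0.001, 1.624]
contact_force: [-0.3, -0.0, -1.4]
gripper_width: 0.026
finger_force: 39.9
[[-0.0074, -0.0028, 0.0027], [-0.0008, -0.0003, 0.004]]
[[0.465, -0.067, 0.052], [0.473, -0.271, 0.052], [0.619, -0.064, 0.052]]
```

View pics/top1.png

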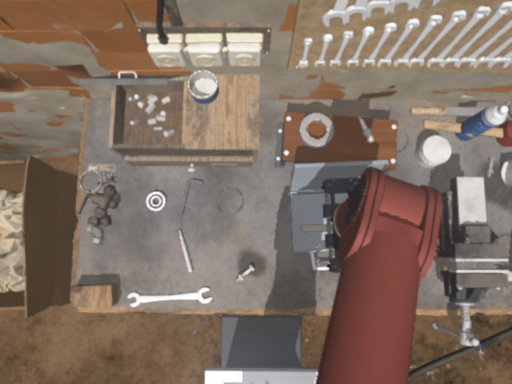

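```bash
python3 -m pendant '{"slide":[[-0.007,-0.003,0.06],[-0.007,-0.003,0.12],[-0.007,-0.003,0.18],[-0.007,-0.003,0.24],[-0.007,-0.003,0.298],[-0.007,-0.003,0.298],[-0.007,-0.003,0.298]],"rotation":[[0,0,0.004],[0,0,0.004],[0,0,0.004],[0,0,0.004],[0,0,0.004],[0,0,0.004],[0,0,0.004]]}' 1 40
python3 -m pendant '{"slide":[[0,0,0],[0,0,0],[0,0,0],[0,0,0]],"rotation":[[0,0,0],[0,0,0],[0,0,0],[0,0,0]]}' 0.05 40
python3 -m pendant '{"slide":[[0,0,-0.08],[0,0,-0.18],[0,0,-0.28],[0,0,-0.34],[0,0,-0.34],[0,0,-0.34]],"rotation":[[0,0,0],[0,0,0],[0,0,0],[0,0,0],[0,0,0],[0,0,0]]}' 0.05 40
python3 - <<'E'
from h import *
# punch: ends (0.514,.234)-(0.407,.203)
a=np.array([.407,.203]);b=np.array([.514,.234]);m=.45*b+.55*a;print(m)
go([*m,.2],np.arctan2(*(b-a)[::-1])+np.pi/2)
E
```

```text
time_s: 5.0
ee_pos: [0.5182, -0.1581, 0.0337]
orientation: [-3.141, -0.0, 1.614]
contact_force: [0.0, -0.7, -1.6]
gripper_width: 0.0259
finger_force: 39.9
time_s: 5.4
ee_pos: [0.5187, -0.1587, 0.0341]
orientation: [3.14, -0.0, 1.613]
contact_force: [-0.2, 0.2, -0.4]
gripper_width: 0.0402
finger_force: 0.0
time_s: 6.0
ee_pos: [0.5185, -0.1586, 0.2038]
orientation: [3.14, -0.0, 1.613]
contact_force: [-0.4, 0.0, -0.2]
gripper_width: 0.0412
finger_force: 0.0
[0.45515 0.21695]
[[0.7558, -0.0948, 0.0078], [0.0005, -0.0007, 0.6655]]
```

```bash
python3 -m pendant '{"slide":[[0.75,-0.095,0.008],[0.75,-0.095,0.008],[0.75,-0.095,0.008],[0.75,-0.095,0.008],[0.75,-0.095,0.008],[0.75,-0.095,0.008],[0.75,-0.095,0.008],[0.75,-0.095,0.008]],"rotation":[[0,0,0.07],[0,0,0.14],[0,0,0.21],[0,0,0.28],[0,0,0.35],[0,0,0.42],[0,0,0.49],[0,0,0.56]]}' -0.2 30
python3 - <<'E'
from h import *
print(robot.read_state()['joint_positions'].round(2) if hasattr(robot.read_state()['joint_positions'],'round') else robot.read_state()['joint_positions'])
go([.455,.217,.2],1.853)
c=optics.calibration("wrist");p,d=optics.grab_frame("wrist");np.savez("w2.npz",p=p,d=d,**{k:np.array(c[k]) for k in("camera_matrix","distortion","R","t")})
print(w2px(c,[[.407,.203,.01],[.455,.217,.01]]))
E
```

```text
time_s: 6.8
ee_pos: [0.4614, 0.1741, 0.1983]
orientation: [-3.141, 0.002, 0.608]
contact_force: [1.2, 0.4, -0.0]
gripper_width: 0.0518
finger_force: 0.0
[-0.95  0.03  0.51  1.91 -0.02  1.2  -1.39]
[[0.0385, -0.0778, -0.0034], [0.0001, 0.0011, 0.1628]]
[[206.56273188 195.95448477]
 [218.54672264 156.81743556]]
```

```bash
python3 -m pendant '{"slide":[[0.038,-0.078,0.08],[0.038,-0.078,0.14],[0.038,-0.078,0.14],[0.038,-0.078,0.14]],"rotation":[[0,0,0.07],[0,0,0.14],[0,0,0.163],[0,0,0.163]]}' -0.2 30
python3 - <<'E'
from h import *
go([.455,.217,.016],1.853)
c=optics.calibration("wrist");p,d=optics.grab_frame("wrist");np.savez("w2.npz",p=p,d=d,**{k:np.array(c[k]) for k in("camera_matrix","distortion","R","t")})
cv2.imwrite("pics/w2.png",p[:,:,::-1])
print(w2px(c,[[.407,.203,.01],[.455,.217,.01],[.514,.234,.006]]))
E
```

```text
time_s: 7.25
ee_pos: [0.4545, 0.2149, 0.1275]
orientation: [3.139, 0.004, 0.288]
contact_force: [0.1, -0.4, 1.0]
gripper_width: 0.0522
finger_force: 0.0
[[0.0032, -0.0043, 0.2229], [0.0011, 0.0021, 0.0029]]
[[249.93788984 237.21422605]
 [250.04457932 188.48634114]
 [250.44509185 121.25397599]]
```

View pics/w2.png

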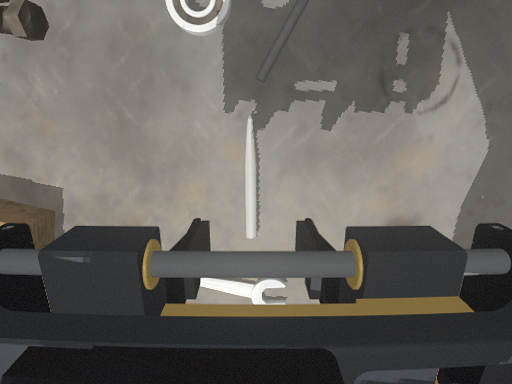

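The punch from (249,118) to (252,237) lies on the finger midline, as projected.

```bash
python3 -m pendant '{"slide":[[0.003,-0.004,0.08],[0.003,-0.004,0.16],[0.003,-0.004,0.216],[0.003,-0.004,0.216],[0.003,-0.004,0.216]],"rotation":[[0,0,0.003],[0,0,0.003],[0,0,0.003],[0,0,0.003],[0,0,0.003]]}' -0.2 30
python3 -m pendant '{"slide":[[0,0,0],[0,0,0],[0,0,0],[0,0,0],[0,0,0],[0,0,0]],"rotation":[[0,0,0],[0,0,0],[0,0,0],[0,0,0],[0,0,0],[0,0,0]]}' 1 40
python3 -m pendant '{"slide":[[0,0,-0.1],[0,0,-0.2],[0,0,-0.3],[0,0,-0.32],[0,0,-0.32],[0,0,-0.32]],"rotation":[[0,0,0],[0,0,0],[0,0,0],[0,0,0],[0,0,0],[0,0,0]]}' 1 40
python3 - <<'E'
from h import *
go([.495,-.167,.18],.045)
E
```

```text
time_s: 7.8
ee_pos: [0.457, 0.2175, 0.0218]
orientation: [3.141, 0.0, 0.282]
contact_force: [-0.4, 0.2, 0.5]
gripper_width: 0.0523
finger_force: 0.0
time_s: 8.4
ee_pos: [0.4567, 0.2181, 0.0219]
orientation: [-3.142, -0.0, 0.282]
contact_force: [-0.7, -1.1, -0.5]
gripper_width: 0.012
finger_force: 0.3
time_s: 9.0
ee_pos: [0.456, 0.2178, 0.1805]
orientation: [3.141, 0.002, 0.282]
contact_force: [-0.0, 0.3, -0.0]
gripper_width: 0.0115
finger_force: 40.0
[[-0.1391, 0.761, 0.0015], [-0.0003, 0.0008, -0.667]]
```

```bash
python3 - <<'E'
from h import *
go([.538,-.21,.18],1.616)
E
```

```text
[[-0.0804, 0.8675, 0.0015], [0.0003, 0.0007, 0.1183]]
```

```bash
python3 -m pendant '{"slide":[[-0.08,0.867,0],[-0.08,0.867,0],[-0.08,0.867,0],[-0.08,0.867,0],[-0.08,0.867,0],[-0.08,0.867,0],[-0.08,0.867,0],[-0.08,0.867,0]],"rotation":[[0,0,0.03],[0,0,0.06],[0,0,0.09],[0,0,0.118],[0,0,0.118],[0,0,0.118],[0,0,0.118],[0,0,0.118]]}' 1 40
python3 - <<'E'
from h import *
go([.538,-.21,.18],1.616)
E
```

```text
time_s: 9.8
ee_pos: [0.5311, -0.1764, 0.1797]
orientation: [3.141, 0.003, 0.046]
contact_force: [1.7, 1.3, 0.1]
gripper_width: 0.0117
finger_force: 40.0
[[0.0107, 0.0677, -0.0006], [0.0, 0.0014, 0.0004]]
```

```bash
python3 -m pendant '{"slide":[[0.011,0.068,0],[0.011,0.068,0.06],[0.011,0.068,0.14],[0.011,0.068,0.2],[0.011,0.068,0.26],[0.011,0.068,0.26],[0.011,0.068,0.26]],"rotation":[[0,0,0],[0,0,0],[0,0,0],[0,0,0],[0,0,0],[0,0,0],[0,0,0]]}' 1 40
python3 -m pendant '{"slide":[[0,0,0],[0,0,0],[0,0,0],[0,0,0]],"rotation":[[0,0,0],[0,0,0],[0,0,0],[0,0,0]]}' 0.2 30
python3 -m pendant '{"slide":[[0,0,-0.08],[0,0,-0.18],[0,0,-0.28],[0,0,-0.3],[0,0,-0.3]],"rotation":[[0,0,0],[0,0,0],[0,0,0],[0,0,0],[0,0,0]]}' 0.2 30
python3 - <<'E'
from h import *
p,d=optics.grab_frame("top");c=optics.calibration("top");np.savez("top2.npz",p=p,d=d)
a=px2w(c,np.array([(180,231),(190,181),(203,182)]),.009);print(a.round(3))
q=p[165:240,150:225];w=optics.grab_frame("wrist")[0]
cv2.imwrite("pics/m2.png",np.hstack([cv2.resize(q[:,:,::-1],(380,380),interpolation=cv2.INTER_CUBIC),cv2.resize(w[:,:,::-1],(420,380))]))
E
```

```text
time_s: 10.5
ee_pos: [0.5379, -0.2088, 0.0509]
orientation: [3.141, 0.003, 0.045]
contact_force: [-0.3, -0.0, 0.3]
gripper_width: 0.0112
finger_force: 40.0
time_s: 10.9
ee_pos: [0.5396, -0.2085, 0.0525]
orientation: [3.142, -0.001, 0.046]
contact_force: [-0.5, -0.2, -0.2]
gripper_width: 0.0323
finger_force: 0.0
time_s: 11.4
ee_pos: [0.5402, -0.2088, 0.204]
orientation: [3.141, -0.004, 0.046]
contact_force: [-0.2, -0.0, -0.4]
gripper_width: 0.0349
finger_force: 0.0
[[0.514 0.234 0.009]
 [0.652 0.211 0.009]
 [0.649 0.175 0.009]]
```

View pics/m2.png

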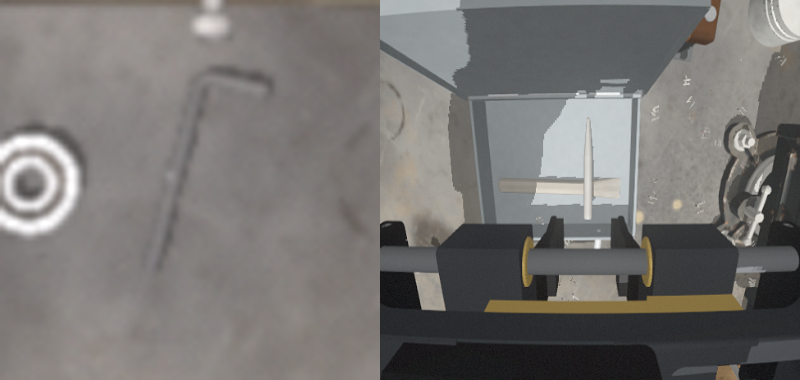

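Both tools are in the box: chisel at (560,187) across it and punch at (588,170) on top. In the left crop the hex key's long arm runs from (152,270) to (203,80), with the short end at (268,88).

```bash
python3 - <<'E'
from h import *
c=optics.calibration("top")
a=px2w(c,np.array([(180,218.3),(190,180.5),(203,182.5)]),.008);print(a.round(3))
h=np.arctan2(*(a[1]-a[0])[1::-1]);m=a[0]+.58*(a[1]-a[0]);print(h,m,np.linalg.norm(a[1]-a[0]))
go([m[0],m[1],.13],h+np.pi/2)
E
```

```text
[[0.549 0.235 0.008]
 [0.654 0.211 0.008]
 [0.648 0.175 0.008]]
-0.22757521811646028 [0.60960536 0.22113832 0.008     ] 0.10748010751187206
[[0.1812, -0.8508, 0.1419], [-0.0003, 0.0005, 0.1368]]
```

```bash
python3 -m pendant '{"slide":[[0.181,-0.85,0],[0.181,-0.85,0],[0.181,-0.85,0],[0.181,-0.85,0],[0.181,-0.85,0],[0.181,-0.85,0],[0.181,-0.85,0],[0.181,-0.85,0]],"rotation":[[0,0,0],[0,0,0],[0,0,0.06],[0,0,0.12],[0,0,0.136],[0,0,0.136],[0,0,0.136],[0,0,0.136]]}' -0.1 30
python3 - <<'E'
from h import *
c=optics.calibration("wrist");print("cam",-np.array(c["R"]).T@c["t"],robot.read_state()['ee_pos'])
t=np.load("top2.npz");P=cloud(optics.calibration("top"),t["d"]);m=(P[:,:,0]>.6)&(P[:,:,1]>.1)&(P[:,:,1]<.35)&(P[:,:,2]>.05);print("cab",P[m].min(0),np.median(P[m][:,2]),P[m&(P[:,:,0]<.71)].max(0))
go([.6096,.2211,.13],1.343)
p,d=optics.grab_frame("wrist");cv2.imwrite("pics/w3.png",p[:,:,::-1]);np.savez("w3.npz",p=p,**{k:np.array(c[k]) for k in("camera_matrix","distortion","R","t")})
E
```

```text
time_s: 12.3
ee_pos: [0.6035, 0.188, 0.1993]
orientation: [3.14, 0.003, -0.226]
contact_force: [1.1, -0.1, -0.6]
gripper_width: 0.048
finger_force: 0.0
cam [0.67747285 0.17176045 0.34368089] [0.60347086 0.18802746 0.19932057]
cab [0.67066558 0.10001596 0.05005457] 0.2020684012345309 [0.70998699 0.34968495 0.17393143]
[[-0.0025, -0.0675, 0.1385], [0.001, 0.0013, 0.0007]]
```

View pics/w3.png

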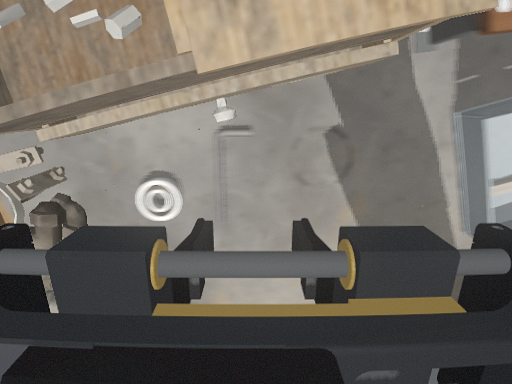

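The hex key's long arm shows at (222,135–220) and its short arm runs to (252,131). The camera would come close to the cabinet here, so I turn the wrist half a turn first.

```bash
python3 - <<'E'
from h import *
f=np.load("w3.npz");print(px2w(f,[(222,140),(222.5,210),(250,131)],.008).round(4)); print(robot.read_state()['joint_positions'])
E
python3 -m pendant '{"slide":[[0,0,0],[0,0,0],[0,0,0],[0,0,0],[0,0,0],[0,0,0],[0,0,0],[0,0,0]],"rotation":[[0,0,-0.08],[0,0,-0.155],[0,0,-0.23],[0,0,-0.305],[0,0,-0.38],[0,0,-0.455],[0,0,-0.53],[0,0,-0.6]]}'
python3 -m pendant '{"slide":[[0,0,0],[0,0,0],[0,0,0],[0,0,0],[0,0,0],[0,0,0],[0,0,0],[0,0,0]],"rotation":[[0,0,-0.08],[0,0,-0.155],[0,0,-0.23],[0,0,-0.305],[0,0,-0.38],[0,0,-0.455],[0,0,-0.53],[0,0,-0.6]]}'
python3 - <<'E'
from h import *
print(robot.read_state()['joint_positions']);go([.6096,.2211,.1],1.343)
E
```

```text
[[0.6484 0.2132 0.008 ]
 [0.5656 0.2341 0.008 ]
 [0.6511 0.1796 0.008 ]]
[-0.95056756  0.39376947  0.73621418  1.58522179 -0.27630743  1.27186311
 -1.95618589]
time_s: 13.15
ee_pos: [0.6034, 0.1856, 0.1992]
orientation: [-3.14, 0.003, 0.98]
contact_force: [0.4, 0.1, -1.0]
gripper_width: 0.0478
finger_force: 0.0
time_s: 13.95
ee_pos: [0.6034, 0.1856, 0.1991]
orientation: [-3.138, -0.001, 2.18]
contact_force: [0.5, 0.7, 0.2]
gripper_width: 0.048
finger_force: 0.0
[-0.63482574  0.32857441  0.33530377  1.57798871 -0.11158683  1.25796755
  0.32776171]
[[0.0509, 0.0515, 0.198], [-0.0017, -0.0012, -0.3669]]
```

```bash
python3 -m pendant '{"slide":[[0.051,0.052,0.05],[0.051,0.052,0.1],[0.051,0.052,0.1],[0.051,0.052,0.1],[0.051,0.052,0.1],[0.051,0.052,0.1]],"rotation":[[0,0,-0.075],[0,0,-0.15],[0,0,-0.225],[0,0,-0.3],[0,0,-0.362],[0,0,-0.362]]}'
python3 - <<'E'
from h import *
go([.610,.2222,.019],1.334)
c=optics.calibration("wrist");print(w2px(c,[[.61,.2222,.008],[.5656,.233,.008]]));p,d=optics.grab_frame("wrist");cv2.imwrite("pics/w4.png",p[:,:,::-1])
E
```

```text
time_s: 14.55
ee_pos: [0.6104, 0.2212, 0.1493]
orientation: [-3.14, -0.003, 2.899]
contact_force: [0.2, 0.2, -0.2]
gripper_width: 0.0477
finger_force: 0.0
[[0.0004, 0.0023, 0.2606], [-0.001, -0.0015, -0.0027]]
[[253.199357   182.7046755 ]
 [253.07320014 137.34184227]]
```

View pics/w4.png

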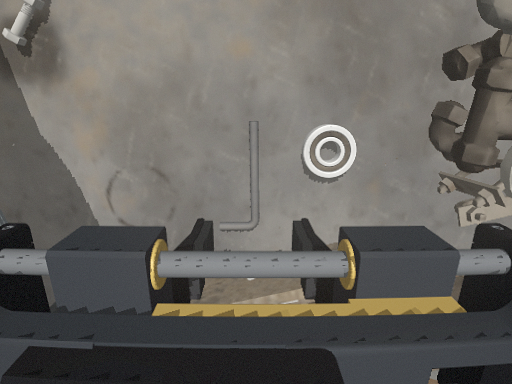

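The hex key's long arm at (254,122–225) is centred between the fingers and the bearing at (330,151) is clear of them.

```bash
python3 -m pendant '{"slide":[[0,0.001,0.1],[0,0.001,0.2],[0,0.002,0.26],[0,0.002,0.26],[0,0.002,0.26]],"rotation":[[0,0,0],[0,0,0],[0,0,0],[0,0,0],[0,0,0]]}'
python3 -m pendant '{"slide":[[0,0,0],[0,0,0],[0,0,0],[0,0,0],[0,0,0],[0,0,0]],"rotation":[[0,0,0],[0,0,0],[0,0,0],[0,0,0],[0,0,0],[0,0,0]]}' 1 40
python3 -m pendant '{"slide":[[0,0,-0.1],[0,0,-0.2],[0,0,-0.3],[0,0,-0.32],[0,0,-0.32],[0,0,-0.32]],"rotation":[[0,0,0],[0,0,0],[0,0,0],[0,0,0],[0,0,0],[0,0,0]]}' 1 40
python3 - <<'E'
from h import *
go([.54,-.12,.18],1.616)
E
```

```text
time_s: 15.1
ee_pos: [0.611, 0.2224, 0.0204]
orientation: [-3.14, -0.001, 2.894]
contact_force: [0.5, 0.2, 1.1]
gripper_width: 0.0481
finger_force: 0.0
time_s: 15.7
ee_pos: [0.6117, 0.2229, 0.0218]
orientation: [3.142, 0.0, 2.897]
contact_force: [0.2, -0.0, -0.6]
gripper_width: 0.0078
finger_force: 11.8
time_s: 16.3
ee_pos: [0.611, 0.2227, 0.1803]
orientation: [-3.141, -0.001, 2.898]
contact_force: [0.5, -0.5, -1.9]
gripper_width: 0.006
finger_force: 37.4
[[-0.0277, -0.6994, 0.0014], [-0.0004, -0.0008, -0.1446]]
```

```bash
python3 -m pendant '{"slide":[[-0.028,-0.7,0],[-0.028,-0.7,0],[-0.028,-0.7,0],[-0.028,-0.7,0],[-0.028,-0.7,0],[-0.028,-0.7,0],[-0.028,-0.7,0],[-0.028,-0.7,0]],"rotation":[[0,0,0],[0,0,-0.06],[0,0,-0.12],[0,0,-0.144],[0,0,-0.144],[0,0,-0.144],[0,0,-0.144],[0,0,-0.144]]}' 1 50
python3 - <<'E'
from h import *
go([.54,-.12,.055],1.616)
p,d=optics.grab_frame("wrist");cv2.imwrite("pics/w5.png",p[:,:,::-1])
E
```

```text
time_s: 17.1
ee_pos: [0.5373, -0.1283, 0.1799]
orientation: [-3.139, -0.004, -3.108]
contact_force: [-0.2, 0.1, -0.1]
gripper_width: 0.006
finger_force: 46.8
[[-0.0069, 0.0171, 0.2497], [-0.0014, -0.002, -0.0058]]
```

View pics/w5.png

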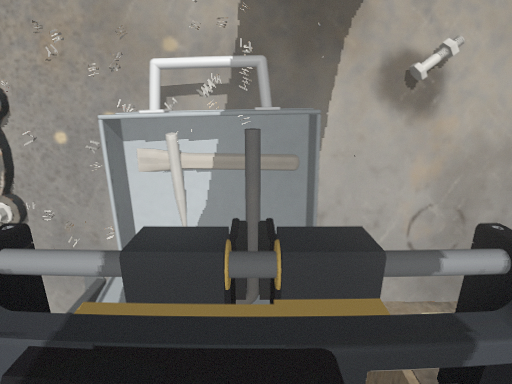

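The hex key is held at (252,130–225) above the box, with the chisel and punch inside. I lower it and release.

```bash
python3 -m pendant '{"slide":[[-0.007,0.017,0.06],[-0.007,0.017,0.12],[-0.007,0.017,0.18],[-0.007,0.017,0.24],[-0.007,0.017,0.26],[-0.007,0.017,0.26]],"rotation":[[0,0,0],[0,0,0],[0,0,0],[0,0,0],[0,0,0],[0,0,0]]}' 1 50
python3 -m pendant '{"slide":[[0,0,0],[0,0,0],[0,0,0],[0,0,0]],"rotation":[[0,0,0],[0,0,0],[0,0,0],[0,0,0]]}' 0.2 30
python3 -m pendant '{"slide":[[0,0,-0.08],[0,0,-0.18],[0,0,-0.28],[0,0,-0.38],[0,0,-0.48],[0,0,-0.5],[0,0,-0.5],[0,0,-0.5]],"rotation":[[0,0,0],[0,0,0],[0,0,0],[0,0,0],[0,0,0],[0,0,0],[0,0,0],[0,0,0]]}' 0.2 30
python3 - <<'E'
from h import *
go([.54,-.12,.3],1.616)
p,d=optics.grab_frame("wrist");p2,d2=optics.grab_frame("scene")
cv2.imwrite("pics/w6.png",np.vstack([p[:300,60:400,::-1],p2[130:330,200:,::-1][:,:312].copy() if 0 else cv2.resize(p2[150:345,180:512,::-1],(340,200))]))
P=cloud(optics.calibration("scene"),d2)
# lid points: above .06
m=(P[:,:,2]>.07)&(P[:,:,0]>.6)&(P[:,:,0]<.70)&(P[:,:,1]<-.08)&(P[:,:,1]>-.25)
for lo in np.arange(.07,.24,.02):
    k=m&(P[:,:,2]>=lo)&(P[:,:,2]<lo+.02);q=P[k]
    if len(q):print(round(lo,2),len(q),np.percentile(q[:,0],[10,50,90]).round(3))
E
```

```text
time_s: 17.75
ee_pos: [0.5423, -0.1104, 0.0496]
orientation: [3.141, -0.005, -3.097]
contact_force: [-0.7, -0.2, -0.7]
gripper_width: 0.0061
finger_force: 46.8
time_s: 18.15
ee_pos: [0.5445, -0.1116, 0.0527]
orientation: [-3.142, 0.002, -3.098]
contact_force: [-0.5, -0.0, -0.0]
gripper_width: 0.0301
finger_force: 0.0
time_s: 18.95
ee_pos: [0.5434, -0.1114, 0.3007]
orientation: [3.141, -0.001, -3.098]
contact_force: [0.2, 0.0, 0.0]
gripper_width: 0.0347
finger_force: 0.0
[[0.0076, -0.0168, 0.0015], [0.0001, -0.0005, -0.0006]]
0.07 476 [0.627 0.631 0.636]
0.09 555 [0.632 0.636 0.68 ]
0.11 488 [0.636 0.64  0.644]
0.13 522 [0.641 0.645 0.649]
0.15 539 [0.646 0.65  0.653]
0.17 557 [0.65  0.654 0.658]
0.19 586 [0.654 0.659 0.663]
0.21 66 [0.653 0.657 0.661]
```

View pics/w6.png

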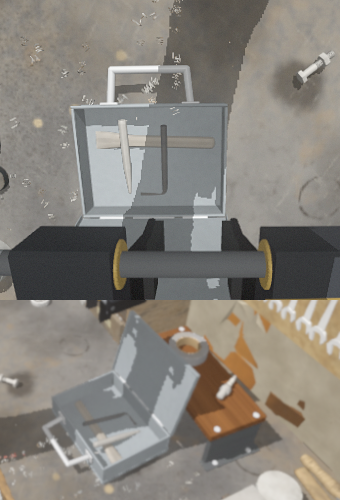

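All three tools are in the box: punch at (124,155), chisel at (155,142), hex key at (160,160). The lid leans back at about 1.79 rad. I go behind it with closed fingers.

```bash
python3 - <<'E'
from h import *
go([.702,-.160,.30],1.616)
E
```

```text
[[-0.3132, -0.1112, -0.0011], [0.0001, -0.0014, -0.0006]]
```

```bash
python3 -m pendant '{"slide":[[-0.1,-0.111,0],[-0.2,-0.111,0],[-0.3,-0.111,0],[-0.313,-0.111,0],[-0.313,-0.111,0]],"rotation":[[0,0,0],[0,0,0],[0,0,0],[0,0,0],[0,0,0]]}' 1 20
python3 -m pendant '{"slide":[[0,0,0.06],[0,0,0.12],[0,0,0.18],[0,0,0.22],[0,0,0.22],[0,0,0.22]],"rotation":[[0,0,0],[0,0,0],[0,0,0],[0,0,0],[0,0,0],[0,0,0]]}' 1 20
```

```text
time_s: 19.55
ee_pos: [0.7045, -0.159, 0.2969]
orientation: [3.141, -0.005, -3.096]
contact_force: [-0.8, -0.5, -0.5]
gripper_width: 0.0038
finger_force: 0.0
time_s: 20.15
ee_pos: [0.702, -0.1602, 0.1917]
orientation: [3.142, -0.001, -3.098]
contact_force: [0.2, 0.9, 0.4]
gripper_width: 0.0006
finger_force: 0.0
```

```bash
python3 -m pendant '{"slide":[[0.04,0,0],[0.08,0,0],[0.12,0,0],[0.16,0,-0.008],[0.195,0,-0.012],[0.225,0,-0.012],[0.25,0,0],[0.25,0,0]],"rotation":[[0,0,0],[0,0,0],[0,0,0],[0,0,0],[0,0,0],[0,0,0],[0,0,0],[0,0,0]]}' 1 20
python3 -m pendant '{"slide":[[0.025,0,0.012],[0.05,0,0.03],[0.08,0,0.055],[0.105,0,0.085],[0.125,0,0.12],[0.14,0,0.15],[0.14,0,0.15]],"rotation":[[0,0,0],[0,0,0],[0,0,0],[0,0,0],[0,0,0],[0,0,0],[0,0,0]]}' 1 20
```

```text
time_s: 20.95
ee_pos: [0.5772, -0.1663, 0.1936]
orientation: [-3.141, 0.002, -3.099]
contact_force: [-0.2, 0.4, 0.2]
gripper_width: 0.0005
finger_force: 0.0
time_s: 21.65
ee_pos: [0.5071, -0.1688, 0.1163]
orientation: [3.141, -0.001, -3.098]
contact_force: [-0.3, -0.5, -0.8]
gripper_width: 0.0005
finger_force: 0.0
```

```bash
python3 -m pendant '{"slide":[[0.01,0,0.02],[0.016,0,0.04],[0.02,0,0.06],[0.024,0,0.075],[0.024,0,0.075],[0.024,0,0.075]],"rotation":[[0,0,0],[0,0,0],[0,0,0],[0,0,0],[0,0,0],[0,0,0]]}' 1 20
python3 - <<'E'
from h import *
p,d=optics.grab_frame("scene");P=cloud(optics.calibration("scene"),d)
m=(P[:,:,2]>.04)&(P[:,:,0]>.47)&(P[:,:,0]<.64)&(P[:,:,1]<-.20)&(P[:,:,1]>-.26)
for lo in np.arange(.47,.64,.03):
    q=P[m&(P[:,:,0]>lo)&(P[:,:,0]<lo+.03)];print(round(lo,2),np.median(q[:,2]).round(4),len(q))
cv2.imwrite("pics/s2.png",p[:,:,::-1])
E
```

```text
time_s: 22.25
ee_pos: [0.4954, -0.1692, 0.079]
orientation: [3.141, -0.001, -3.098]
contact_force: [0.0, -0.3, -0.1]
gripper_width: 0.0006
finger_force: 0.0
0.47 0.3239 3624
0.5 0.2825 2198
0.53 0.0603 386
0.56 0.0591 328
0.59 0.058 342
0.62 0.057 101
```

```bash
python3 -m pendant '{"slide":[[0.016,0,0],[0.016,0,0.006],[0.016,0,0.012],[0.016,0,0.016],[0.016,0,0.016],[0.016,0,0.016]],"rotation":[[0,0,0],[0,0,0],[0,0,0],[0,0,0],[0,0,0],[0,0,0]]}' 1 20
```

```text
time_s: 22.9
ee_pos: [0.4876, -0.1698, 0.0734]
orientation: [3.141, -0.0, -3.098]
contact_force: [-13.4, 3.2, 31.8]
gripper_width: 0.0006
finger_force: 16.1
```

```bash
python3 -m pendant '{"slide":[[0,0,0.005],[0,0,0.01],[0,0,0.01],[0,0,0.01]],"rotation":[[0,0,0],[0,0,0],[0,0,0],[0,0,0]]}' 1 20
```

```text
time_s: 23.3
ee_pos: [0.4878, -0.1699, 0.0725]
orientation: [3.139, 0.001, -3.099]
contact_force: [-35.0, 9.2, 85.8]
gripper_width: 0.0003
finger_force: 43.1
```

The lid was pressed hard for several tenths of a second. I lift off and check it.

```bash
python3 -m pendant '{"slide":[[0,0,-0.01],[0,0,-0.03],[0,0,-0.1],[0,0,-0.2],[0,0,-0.3],[0,0,-0.3]],"rotation":[[0,0,0],[0,0,0],[0,0,0],[0,0,0],[0,0,0],[0,0,0]]}' 0.3 20
python3 -m pendant '{"slide":[[0.1,0,0],[0.2,0,0],[0.2,0.1,0],[0.2,0.2,0],[0.2,0.3,0],[0.2,0.4,0],[0.2,0.4,0]],"rotation":[[0,0,0],[0,0,0],[0,0,0],[0,0,0],[0,0,0],[0,0,0],[0,0,0]]}'
python3 - <<'E'
from h import *
p,d=optics.grab_frame("top");P=cloud(optics.calibration("top"),d);np.savez("top3.npz",p=p,d=d)
Z=P[:,:,2]
m=(Z>.045)&(Z<.07)&(P[:,:,0]>.42)&(P[:,:,0]<.66)&(P[:,:,1]<-.03)&(P[:,:,1]>-.31)
n,l,st,_=cv2.connectedComponentsWithStats(m.astype(np.uint8));k=1+np.argmax(st[1:,4]);q=P[l==k]
print("box",cv2.minAreaRect(q[:,:2].astype(np.float32)),len(q))
A=np.c_[q[:,:2],np.ones(len(q))];print("plane",np.linalg.lstsq(A,q[:,2],rcond=None)[0])
b=(Z>.085)&(Z<.105)&(P[:,:,0]>.66)&(P[:,:,0]<.84)&(P[:,:,1]<-.02)&(P[:,:,1]>-.36)
n,l,st,_=cv2.connectedComponentsWithStats(b.astype(np.uint8));k=1+np.argmax(st[1:,4]);q=P[l==k]
print("board",cv2.minAreaRect(q[:,:2].astype(np.float32)),len(q))
cv2.imwrite("pics/t3.png",cv2.resize(p[90:290,250:450,::-1],(600,600),interpolation=cv2.INTER_CUBIC))
print(robot.read_state()['ee_pos'])
E
```

```text
time_s: 23.9
ee_pos: [0.491, -0.1706, 0.223]
orientation: [-3.14, 0.01, -3.098]
contact_force: [1.2, -0.6, 0.1]
gripper_width: 0.0296
finger_force: 0.0
time_s: 24.6
ee_pos: [0.3785, 0.0315, 0.2161]
orientation: [3.141, 0.0, -3.09]
contact_force: [-0.4, -1.1, 0.3]
gripper_width: 0.0304
finger_force: 0.0
box ((0.5476905107498169, -0.16832639276981354), (0.16384923458099365, 0.21335574984550476), 3.0084776878356934) 5048
plane [-0.00163091  0.0004328   0.05790885]
board ((0.7488625645637512, -0.18583868443965912), (0.2928406000137329, 0.13202373683452606), 86.20225524902344) 4558
[0.37880862 0.02843951 0.21599052]
```

View pics/t3.png

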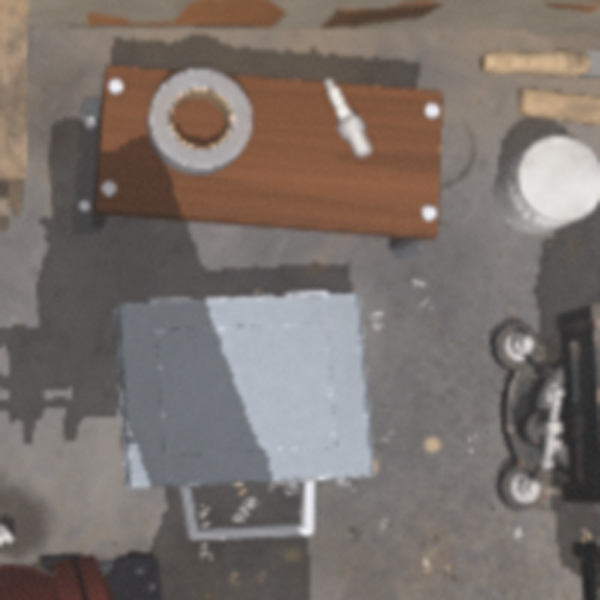

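The lid is flat (plane slope about 0.002). The box is at (0.548,-0.168) with yaw 0.053, and the riser is at (0.749,-0.186) with yaw -0.066. I will push with two spread fingers against the handle bar, turning the box as it goes in.

```bash
python3 - <<'E'
from h import *
go([.396,-.175,.2],.0525+np.pi/2)
E
```

```text
[[-0.0142, -0.4081, 0.0322], [-0.0002, -0.0001, -0.0015]]
```

```bash
python3 -m pendant '{"slide":[[-0.014,-0.1,0.03],[-0.014,-0.2,0.03],[-0.014,-0.3,0.03],[-0.014,-0.408,0.03],[-0.014,-0.408,0.03],[-0.014,-0.408,0.03]],"rotation":[[0,0,0],[0,0,0],[0,0,0],[0,0,0],[0,0,0],[0,0,0]]}' 0.08 20
python3 -m pendant '{"slide":[[0,0,0.06],[0,0,0.12],[0,0,0.18],[0,0,0.24],[0,0,0.3],[0,0,0.328],[0,0,0.328]],"rotation":[[0,0,0],[0,0,0],[0,0,0],[0,0,0],[0,0,0],[0,0,0],[0,0,0]]}' 0.08 20
python3 - <<'E'
from h import *
go([.5865,-.175,.036],-.066+np.pi/2)
p,d=optics.grab_frame("scene");cv2.imwrite("pics/s3.png",cv2.resize(p[190:340,150:350,::-1],(600,450)))
E
```

```text
time_s: 25.25
ee_pos: [0.3944, -0.1797, 0.201]
orientation: [-3.141, -0.001, -3.102]
contact_force: [-0.1, 0.4, -1.1]
gripper_width: 0.0399
finger_force: 0.0
time_s: 25.95
ee_pos: [0.3935, -0.176, 0.0354]
orientation: [3.14, -0.004, -3.096]
contact_force: [0.1, 0.1, -0.2]
gripper_width: 0.0397
finger_force: 0.0
[[-0.3857, -0.0156, -0.003], [0.0005, -0.0022, 0.0558]]
```

View pics/s3.png

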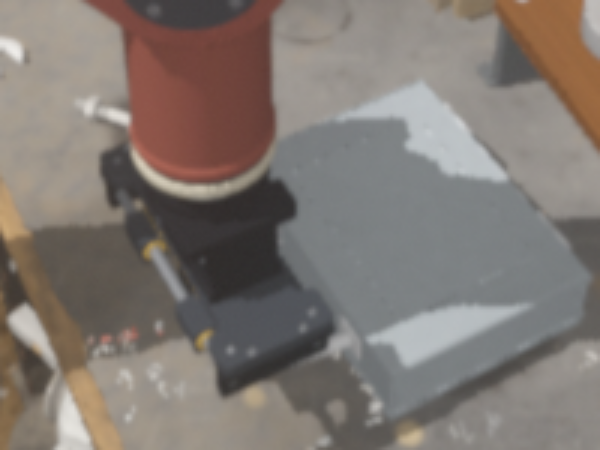

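The gripper is in place in front of the handle, seen at (340,345). I push in stages.

```bash
python3 -m pendant '{"slide":[[-0.02,-0.001,-0.002],[-0.04,-0.002,-0.002],[-0.07,-0.003,-0.002],[-0.1,-0.004,-0.002],[-0.13,-0.005,-0.002],[-0.16,-0.006,-0.002],[-0.19,-0.007,-0.002],[-0.2,-0.008,-0.002]],"rotation":[[0,0,0],[0,0,0.005],[0,0,0.015],[0,0,0.025],[0,0,0.035],[0,0,0.045],[0,0,0.055],[0,0,0.056]]}'
python3 - <<'E'
from h import *
p,d=optics.grab_frame("top");P=cloud(optics.calibration("top"),d);Z=P[:,:,2]
m=(Z>.053)&(Z<.065)&(P[:,:,0]>.45)&(P[:,:,0]<.8)&(P[:,:,1]<-.03)&(P[:,:,1]>-.33)
n,l,st,_=cv2.connectedComponentsWithStats(m.astype(np.uint8));k=1+np.argmax(st[1:,4]);q=P[l==k]
print("box vis",cv2.minAreaRect(q[:,:2].astype(np.float32)),len(q))
go([.5865,-.175,.036],-.066+np.pi/2)
cv2.imwrite("pics/t4.png",cv2.resize(p[90:290,250:450,::-1],(600,600),interpolation=cv2.INTER_CUBIC))
E
```

```text
time_s: 26.8
ee_pos: [0.4946, -0.176, 0.0386]
orientation: [3.14, -0.004, 3.074]
contact_force: [-13.7, 2.1, 7.3]
gripper_width: 0.0403
finger_force: 7.3
box vis ((0.6224130988121033, -0.18125206232070923), (0.21282809972763062, 0.13647013902664185), 87.01602935791016) 3551
[[-0.1825, 0.0142, 0.0046], [0.0007, -0.0019, -0.0004]]
```

View pics/t4.png

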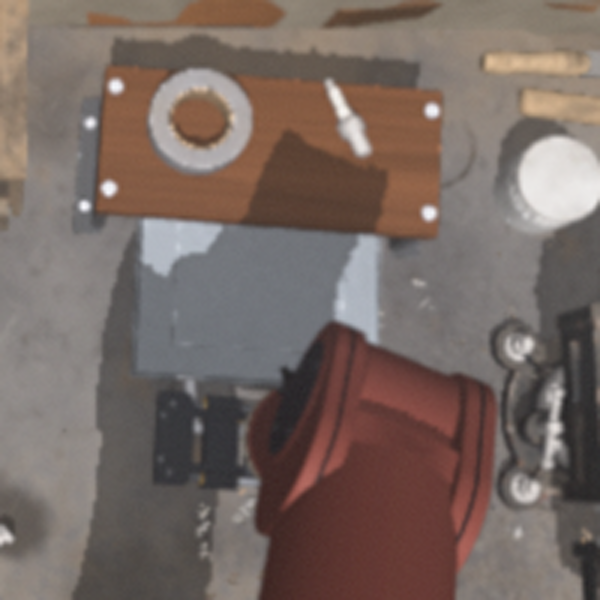

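The box's front corners enter evenly between the cheeks, with its left edge at (140,230) and its right edge at (380,240). I continue pushing.

```bash
python3 -m pendant '{"slide":[[-0.025,0,0],[-0.05,0,0],[-0.075,0,0],[-0.1,0,0],[-0.125,0,0],[-0.145,0,0],[-0.16,0,0],[-0.165,0,0]],"rotation":[[0,0,0],[0,0,0],[0,0,0],[0,0,0],[0,0,0],[0,0,0],[0,0,0],[0,0,0]]}'
python3 -m pendant '{"slide":[[0,0,0],[0,0,0]],"rotation":[[0,0,0],[0,0,0]]}'
cat > chk.py <<'E'
from h import *
p,d=optics.grab_frame("top");P=cloud(optics.calibration("top"),d);Z=P[:,:,2]
m=(Z>.053)&(Z<.065)&(P[:,:,0]>.45)&(P[:,:,0]<.8)&(P[:,:,1]<-.03)&(P[:,:,1]>-.33)
n,l,st,_=cv2.connectedComponentsWithStats(m.astype(np.uint8));k=1+np.argmax(st[1:,4]);q=P[l==k]
for y in(-.26,-.24,-.12,-.10,-.09):
    r=q[abs(q[:,1]-y)<.006];
    if len(r):print("front edge",y,r[:,0].min().round(4))
print("y range",np.percentile(q[:,1],[1,99]))
go([.5865,-.175,.036],-.066+np.pi/2)
E
python3 chk.py
```

```text
time_s: 27.65
ee_pos: [0.5762, -0.1823, 0.0385]
orientation: [3.141, -0.005, 3.074]
contact_force: [-13.8, 0.8, 6.2]
gripper_width: 0.0404
finger_force: 7.1
time_s: 27.85
ee_pos: [0.5762, -0.1823, 0.0385]
orientation: [3.141, -0.004, 3.074]
contact_force: [-10.0, 0.6, 2.9]
gripper_width: 0.0398
finger_force: 4.7
front edge -0.12 0.6408
front edge -0.1 0.6414
front edge -0.09 0.6426
y range [-0.21525277 -0.08170152]
[[-0.0197, 0.0158, 0.005], [0.0005, -0.0019, -0.0009]]
```

```bash
python3 -m pendant '{"slide":[[-0.004,0,0],[-0.008,0,0],[-0.011,0,0],[-0.011,0,0]],"rotation":[[0,0,0],[0,0,0],[0,0,0],[0,0,0]]}'
python3 -m pendant '{"slide":[[-0.002,0,0],[-0.004,0,0],[-0.004,0,0]],"rotation":[[0,0,0],[0,0,0],[0,0,0]]}'
```

```text
time_s: 28.3
ee_pos: [0.5809, -0.1827, 0.0385]
orientation: [3.14, -0.005, 3.074]
contact_force: [-11.5, 0.7, 4.8]
gripper_width: 0.0399
finger_force: 6.4
time_s: 28.6
ee_pos: [0.5821, -0.1828, 0.0384]
orientation: [3.14, -0.007, 3.073]
contact_force: [-15.9, 2.3, 7.0]
gripper_width: 0.0402
finger_force: 7.9
```

```bash
python3 -m pendant '{"slide":[[-0.002,0,0],[-0.004,0,0],[-0.004,0,0]],"rotation":[[0,0,0],[0,0,0],[0,0,0]]}'
python3 -m pendant '{"slide":[[-0.002,0,0],[-0.002,0,0]],"rotation":[[0,0,0],[0,0,0]]}'
```

```text
time_s: 28.9
ee_pos: [0.5824, -0.1828, 0.0383]
orientation: [3.139, -0.01, 3.073]
contact_force: [-24.3, 3.6, 15.0]
gripper_width: 0.0402
finger_force: 12.0
time_s: 29.1
ee_pos: [0.5825, -0.1829, 0.0383]
orientation: [3.139, -0.012, 3.073]
contact_force: [-27.2, 3.4, 18.1]
gripper_width: 0.0402
finger_force: 13.9
```

The push has stalled at about 27 N, so the box is at the stop. I back off, rise clear and check.

```bash
python3 -m pendant '{"slide":[[0.02,0,0],[0.05,0,0],[0.08,0,0],[0.1,0,-0.06],[0.1,0,-0.16],[0.1,0,-0.26],[0.15,0,-0.36],[0.2,0,-0.36]],"rotation":[[0,0,0],[0,0,0],[0,0,0],[0,0,0],[0,0,0],[0,0,0],[0,0,0],[0,0,0]]}'
python3 -m pendant '{"slide":[[0.1,0.1,0],[0.15,0.2,0],[0.15,0.3,0],[0.15,0.4,0],[0.15,0.5,0],[0.15,0.5,0],[0.15,0.5,0]],"rotation":[[0,0,0],[0,0,0],[0,0,0],[0,0,0],[0,0,0],[0,0,0],[0,0,0]]}'
sed -i '/go(/d;s/l==k\]/l==k];print(cv2.minAreaRect(q[:,:2].astype(np.float32)))/' chk.py
cat >> chk.py <<'E'
from scipy.stats import linregress
e=[]
for y in np.arange(-.27,-.09,.008):
    r=q[abs(q[:,1]-y)<.004]
    if len(r):e.append((y,r[:,0].min()))
e=np.array(e);f=linregress(e[:,0],e[:,1]);print("front edge slope",f.slope,"x at -.18",f.intercept-.18*f.slope, "lid z",np.median(q[:,2]))
cv2.imwrite("pics/t5.png",cv2.resize(p[90:290,250:450,::-1],(600,600),interpolation=cv2.INTER_CUBIC))
E
python3 chk.py
```

```text
time_s: 29.9
ee_pos: [0.4918, -0.1773, 0.2254]
orientation: [-3.141, 0.011, 3.074]
contact_force: [0.5, 0.1, -0.1]
gripper_width: 0.0401
finger_force: 0.0
time_s: 30.6
ee_pos: [0.4309, 0.0821, 0.2197]
orientation: [3.14, 0.003, 3.08]
contact_force: [0.8, -1.2, 0.2]
gripper_width: 0.0399
finger_force: 0.0
((0.6655612587928772, -0.18608315289020538), (0.2115686684846878, 0.048462748527526855), 86.21721649169922)
front edge -0.26 0.6364
front edge -0.24 0.6389
front edge -0.12 0.6459
front edge -0.1 0.6484
front edge -0.09 0.6484
y range [-0.2882639  -0.08200226]
front edge slope 0.06900739162973152 x at -.18 0.6426458008979279 lid z 0.0569444132765418
```

View pics/t5.png

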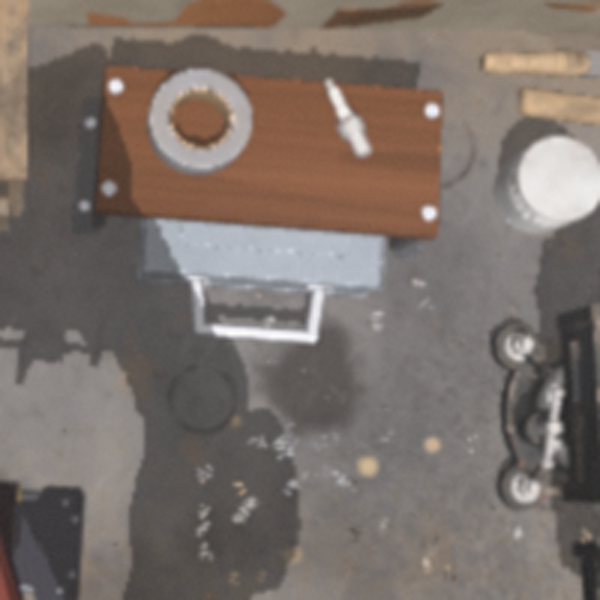

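The box is square (yaw within 0.003 rad of the riser), centred, sticks out about 39 mm against the 38 mm nominal, and the lid top is at 56.9 mm. I hand in.

```bash
python3 -c "
from station import robot
print(robot.sign_off())"
```

```text
the job is handed in; nothing more can be done
None
```

The job is handed in, with no verdict shown: the chisel, punch and hex key (the only tools present) are in the box, its lid was pressed shut, and the box sits square against the riser's stop; I pushed it in by the handle bar with two open fingers instead of gripping it.

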